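# Put the tampers back in their rests

### The job

Tidy the demo bench: stand each of the three wooden-handled tampers upright in the round rest that fits its base (large in large, medium in medium, small in small), down on the floor of its well. The levelling tool left in the largest rest is in the way: it belongs upright on the square rubber mat, wholly on it. Leave the milk jug and the cup where they are, knock nothing over, and let go of everything at the end.

Things in the scene. Friction and masses are not known exactly. Their poses are not given: they have to be found in the camera images.
- tamper_large_center (a point): Large coffee tamper, loose, standing upright: flat steel base disc 58 mm across (9 mm thick rim, shoulder up to 14 mm), a 16 mm neck and a dark wooden handle 31 mm across, 92 mm high in all; the handle is straight-sided from 42 to 81 mm up. The point is on its axis half-way up, 46 mm above its underside; z is the axis, up. About 360 g. It goes in rest_large.
- tamper_medium_center (a point): Medium coffee tamper, loose, standing upright: flat steel base disc 46 mm across (9 mm thick rim, shoulder up to 14 mm), a 16 mm neck and a dark wooden handle 28 mm across, 80 mm high in all; the handle is straight-sided from 37 to 70 mm up. The point is on its axis half-way up, 40 mm above its underside; z is the axis, up. About 250 g. It goes in rest_medium.
- tamper_small_center (a point): Small coffee tamper, loose, standing upright: flat steel base disc 34 mm across (9 mm thick rim, shoulder up to 14 mm), a 16 mm neck and a dark wooden handle 25 mm across, 68 mm high in all; the handle is straight-sided from 31 to 60 mm up. The point is on its axis half-way up, 34 mm above its underside; z is the axis, up. About 150 g. It goes in rest_small.
- rest_large: Large tamper rest: round grey dish fixed to the table, 90 mm outside, well 80 mm across, floor 3 mm thick, rim 8 mm above the table. Fits the 58 mm tamper base with room to spare. Origin: centre of its underside on the table. At the start the levelling tool stands in it.
- rest_medium: Medium tamper rest: round grey dish fixed to the table, 76 mm outside, well 66 mm across, floor 3 mm thick, rim 8 mm above the table. Fits the 46 mm tamper base with room to spare. Origin: centre of its underside on the table.
- rest_small: Small tamper rest: round grey dish fixed to the table, 60 mm outside, well 50 mm across, floor 3 mm thick, rim 8 mm above the table. Fits the 34 mm tamper base with room to spare. Origin: centre of its underside on the table.
- leveller_center (a point): Levelling tool, loose, found standing in the large rest: squat all-metal puck with no wooden handle; base 58 mm across and 8 mm thick, narrowing by 12 mm up to a straight cylindrical grip 44 mm across that runs from 12 to 47 mm up; 50 mm high in all, small black dot on top. Point on its axis half-way up, 25 mm above its underside; z is the axis, up. About 300 g. Grip it by its upper half, so that the fingertips clear the base and the rest's rim.
- mat: Square black rubber mat fixed to the table, 86 mm by 86 mm, 5 mm thick. Origin: centre of its underside; x and y along its edges.
- jug_center (a point): Bystander, not to be moved: steel milk jug, loose, 68 mm across and 85 mm high, with a handle on its own +x side reaching 58 mm from its axis. Point on its axis half-way up.
- cup_center (a point): Bystander, not to be moved: white espresso cup, loose, 64 mm across at the rim and 56 mm high, with a handle on its own +x side reaching 50 mm from its axis. Point on its axis half-way up.
Not all that is in view belongs to the job. What is shaped like the part that bears tamper_medium_center but blue or green is not meant. What is shaped like the rest_small but pink is not meant.

How it is judged:
At the end, for the whole second after the job is handed in: Each tamper stands upright (within 0.1 rad), still, on the floor of its own rest, axis within 14 mm (large), 13 mm (medium) or 11 mm (small) of the centre; the levelling tool upright and still on the mat, axis within 17 mm of the centre along each edge (horizontal distance between tamper_large_center and rest_large below 0.014 m and z of tamper_large_center in the frame of rest_large between 0.046 and 0.0515 m and angle between each of tamper_large_center, tamper_medium_center, tamper_small_center, leveller_center's own z axis and vertical below 0.1 rad and linear speed of each of tamper_large, tamper_medium, tamper_small, leveller below 0.02 m/s and horizontal distance between tamper_medium_center and rest_medium below 0.013 m and z of tamper_medium_center in the frame of rest_medium between 0.04 and 0.0455 m and horizontal distance between tamper_small_center and rest_small below 0.011 m and z of tamper_small_center in the frame of rest_small between 0.034 and 0.0395 m and x of leveller_center in the frame of mat between -0.017 and 0.017 m and y of leveller_center in the frame of mat between -0.017 and 0.017 m and z of leveller_center in the frame of mat between 0.027 and 0.0335 m); the robot touches nothing.
It fails at once if the milk jug or the cup is shifted by more than 25 mm or knocked over (distance of any of jug_center, cup_center from where it was at the start of the episode above 0.025 m or angle between any of jug_center, cup_center's own z axis and vertical above 0.6 rad).
It fails at once if a tamper or the levelling tool is knocked over (angle between any of tamper_large_center, tamper_medium_center, tamper_small_center, leveller_center's own z axis and vertical above 0.9 rad).
It also fails if it takes over 96 s, if anything falls off the work surface, if the arm or the gripper's body presses on something with over 40 N, if the wrist force passes 120 N, or if a joint passes its speed limit or range.

### The arm

A 7-joint arm with a two-finger parallel gripper is mounted at the origin on the work surface. World frame = base frame: x ahead of the robot, y to its left, z up, the work surface at z = 0. Lengths are in m, angles in rad, forces in N, time in s.
With the tool pointing down it reaches from about 0.425 to 0.95 m from the base axis. Payload 4.7 kg.
Tool frame: the origin (TCP) lies on the centre line of the jaws, within the pads' length; the fingertips stand robot.nose_length ahead of it and the grasp point (between the pads) lies 8 mm behind it (robot.nose_length is the distance from the TCP to the fingertips, in m); z points along the fingers, x is the direction in which the jaws open and shut, and the axes are right-handed (so a half turn about z gives the same grasp; the last joint's range is limited). The gripper opens to 85 mm and grips with 20 to 120 N. Pads are 22 mm wide; open, the fingers measure 114 mm over their backs; the gripper's body (76 mm by 85 mm) begins 54 mm behind the grasp point. The pads swing forward as they close: fully open they stand 13 mm farther back than shut.
Start: joints at [1.08, 0.469, -0.049, 1.532, 0.024, 1.141, -0.082], TCP at [0.301, -0.604, 0.242] pointing down, gripper open.
Joint ranges: [-2.59, 2.59], [-0.33, 1.99], [-1.39, 1.29], [0.1, 2.45], [-1.04, 4.18], [0.21, 1.99], [-2.66, 2.66]. Speed limits (rad/s): [2.57, 2.57, 3.14, 3.14, 3.14, 3.14, 3.14].

### API

Orientations are given as [roll, pitch, yaw] about the fixed x, y, z axes, in that order (R = Rz(yaw) Ry(pitch) Rx(roll)).
In Python, from plant import robot gives the robot as it stands. Calls block until the motion is done:
- robot.goto(position, orientation): joint-space move of the TCP to a pose.
- robot.move_straight(position, vel=0.15, attitude=None, contact_N=None): straight line of the TCP; attitude=None keeps the orientation; vel is the mean speed in m/s. With contact_N (N) it stops when the force on the tool has changed by that much, and returns True; else False.
- robot.move_joints(angles): joint-space move.
- robot.grip(opening, strength=None): opening from 0.0 (shut) to 1.0 (fully open); strength is the grip in N (None keeps the last); returns when the fingers have stopped.
- robot.sleep(seconds).
- robot.inverse_kinematics(position, orientation): joint angles nearest the present ones, or None.
- robot.sense(): the state.
- robot.grab_frame(name): name is "scene" or "top" or "wrist"; returns a dict with "image" (384x512x3 uint8, red, green, blue), "range_z" (384x512 float32, m along the optical axis (not along the pixel's ray), 0 where there is no reading), "fx", "fy", "cx", "cy" (pixels), "R" (3x3) and "t" (3): a world point X has camera coordinates R X + t. Camera axes: x right, y down, z forward; pixel columns grow to the right and rows downward; lengths in m; the calibration is good to about 2 mm. A picture is of the moment at which its call begins.
A pose or a line that the arm cannot do raises robot.IKError and nothing moves.
- robot.close_job(): hands the job in, once; it reports no verdict.
The state is a dict: "t": time; "joint_pos": joint angles; "joint_velocities": joint speeds; "effort": joint torques, N m; "tcp_pos": TCP position; "tcp_rot": TCP orientation; "wrist_force": force on the tool from outside, world axes, zero at the start; "torque": the same for the moment, N m; "opening": opening from 0.0 (shut) to 1.0 (fully open).
Only numpy, scipy, OpenCV 4.12 (cv2) and the standard library are available. Lean on these libraries where they do the work, as an engineer would, in place of code of your own. Each camera call takes 0.05 s, during which the arm holds its last target.

## Working session

There is one attempt and no reset: what is moved stays moved. The work goes in short steps, each a Python script; the robot and the scene stay as the last script left them, time stands still between calls to the robot, and variables do not carry over. Pictures are saved under pics/ and viewed, and the job is handed in when it is done.

```bash
mkdir -p pics; ls; python3 - <<'E'
from plant import robot
import cv2,numpy as np
s=robot.sense();print(s['t'],s['tcp_pos'],s['tcp_rot'],s['opening'],robot.nose_length)
for n in("scene","top"):
    f=robot.grab_frame(n);cv2.imwrite(f"pics/{n}0.png",f["image"][:,:,::-1])
    np.savez(f"pics/{n}0.npz",**f);print(n,f["fx"],-f["R"].T@f["t"])
E
```

```text
pics
0.0 [ 0.30053626 -0.60376843  0.24126595] [ 3.14154194e+00  1.95968733e-03 -1.10889901e+00] 0.9999198028292134 0.011
scene 379.5349200011483 [1.1032001  0.26050289 0.6642575 ]
top 371.5151700737309 [0.38434431 0.04386234 0.96978941]
```

View pics/scene0.png

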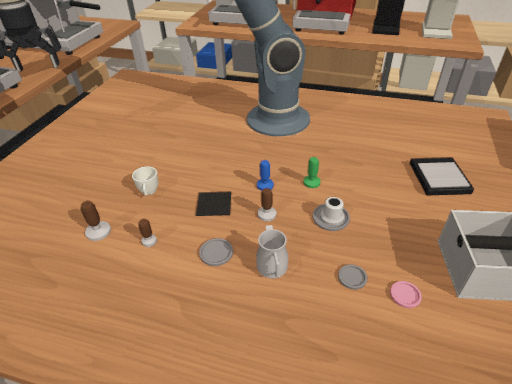

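View pics/top0.png

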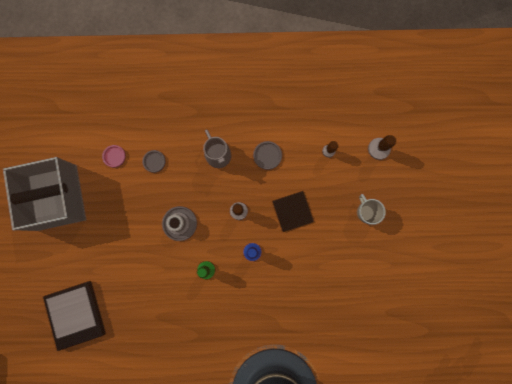

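The top view (x up, y left) shows:

| Object | Pixel (col, row) |
|---|---|
| Leveller in the large rest | (180,222) |
| Medium rest | (268,156) |
| Small rest | (155,162) |
| Mat | (293,212) |
| Large tamper | (380,149) |
| Small tamper | (330,151) |
| Medium tamper | (239,211) |
| Jug | (216,152) |
| Cup | (371,211) |

Next I'll measure these from depth.

```bash
cat > h.py <<'E'
import numpy as np,cv2
def pts(f):
    z=f["range_z"].astype(float);v,u=np.mgrid[:z.shape[0],:z.shape[1]]
    P=np.stack([(u-f["cx"])/f["fx"]*z,(v-f["cy"])/f["fy"]*z,z],-1)
    X=(P-f["t"])@f["R"]
    X[z<=0]=np.nan
    return X
def circ(q):
    A=np.c_[2*q,np.ones(len(q))];s=np.linalg.lstsq(A,(q**2).sum(1),rcond=None)[0]
    return s[:2],np.sqrt(s[2]+s[0]**2+s[1]**2)
E
python3 - <<'E'
from h import *
np.set_printoptions(precision=4,suppress=True)
rois={'lev':(180,224),'med_t':(239,211),'small_t':(330,151),'large_t':(381,148),'rest_m':(268,156),'rest_s':(155,162),'mat':(293,212),'jug':(216,152),'cup':(371,211),'blue':(253,252),'green':(206,270)}
F={n:dict(np.load(f'pics/{n}0.npz')) for n in('top','scene')}
T=pts(F['top']);S=pts(F['scene']).reshape(-1,3)
for k,(u,v) in rois.items():
    p0=T[v,u][:2];
    for nm,A in(('top',T.reshape(-1,3)),('scn',S)):
        m=np.linalg.norm(A[:,:2]-p0,axis=1)<.062
        a=A[m&(A[:,2]<.15)]
        h=a[:,2]
        print(k,nm,p0,len(a),'zmin/med/max',np.round([h.min(),np.median(h),h.max()],4),end=' ')
        for lo,hi in((.002,.011),(.011,.03),(.03,.2)):
            b=a[(h>lo)&(h<hi)]
            if len(b)>4: print((lo,hi),len(b),b[:,:2].mean(0),np.ptp(b[:,:2],axis=0),end=' ')
        print()
print(T[100,300],T[300,350])
img=F['top']['image'][110:300,100:420][:,:,::-1]
cv2.imwrite('pics/topcrop.png',cv2.resize(img,None,fx=2.5,fy=2.5,interpolation=cv2.INTER_CUBIC))
E
```

```text
lev top [0.4214 0.2243] 1762 zmin/med/max [-0.0063  0.0015  0.0573] (0.002, 0.011) 455 [0.4253 0.2303] [0.1149 0.1141] (0.011, 0.03) 93 [0.4221 0.2254] [0.0673 0.0537] (0.03, 0.2) 263 [0.4251 0.2347] [0.0422 0.0414] 
lev scn [0.4214 0.2243] 1438 zmin/med/max [-0.0026  0.0054  0.0569] (0.002, 0.011) 503 [0.4375 0.2282] [0.1201 0.1141] (0.011, 0.03) 199 [0.4422 0.2385] [0.0636 0.0691] (0.03, 0.2) 297 [0.4348 0.2376] [0.0414 0.0438] 
med_t top [0.4487 0.0768] 1747 zmin/med/max [-0.0063 -0.0006  0.0823] (0.002, 0.011) 175 [0.4496 0.0772] [0.1122 0.1201] (0.011, 0.03) 22 [0.4536 0.0784] [0.0339 0.0389] (0.03, 0.2) 108 [0.4539 0.0792] [0.0271 0.0245] 
med_t scn [0.4487 0.0768] 1386 zmin/med/max [-0.0024  0.0016  0.0826] (0.002, 0.011) 270 [0.4586 0.0809] [0.1156 0.1207] (0.011, 0.03) 111 [0.4616 0.0826] [0.0415 0.0425] (0.03, 0.2) 214 [0.4645 0.0826] [0.0228 0.0255] 
small_t top [ 0.5997 -0.1554] 1667 zmin/med/max [-0.0069 -0.0006  0.0713] (0.002, 0.011) 131 [ 0.5991 -0.1566] [0.119  0.1163] (0.011, 0.03) 21 [ 0.604  -0.1574] [0.022  0.0241] (0.03, 0.2) 106 [ 0.6072 -0.1582] [0.0224 0.0246
[... 2592 characters left out ...]
n [0.3505 0.045 ] 1050 zmin/med/max [-0.0027  0.0018  0.0838] (0.002, 0.011) 211 [0.354  0.0446] [0.1148 0.1174] (0.011, 0.03) 90 [0.3559 0.0488] [0.0346 0.0393] (0.03, 0.2) 194 [0.3581 0.0491] [0.0258 0.0278] 
green top [0.3105 0.1569] 1832 zmin/med/max [-0.0061 -0.0005  0.082 ] (0.002, 0.011) 166 [0.3083 0.1605] [0.1165 0.1158] (0.011, 0.03) 41 [0.3077 0.1586] [0.0427 0.0381] (0.03, 0.2) 124 [0.3069 0.1637] [0.0256 0.0275] 
green scn [0.3105 0.1569] 1177 zmin/med/max [-0.0025  0.0016  0.0837] (0.002, 0.011) 211 [0.3178 0.1606] [0.1141 0.1207] (0.011, 0.03) 99 [0.3129 0.1658] [0.0335 0.0402] (0.03, 0.2) 190 [0.3147 0.1672] [0.0244 0.0273] 
[ 0.7517 -0.0894 -0.0002] [ 0.2211 -0.2008 -0.0031]
```

View pics/topcrop.png

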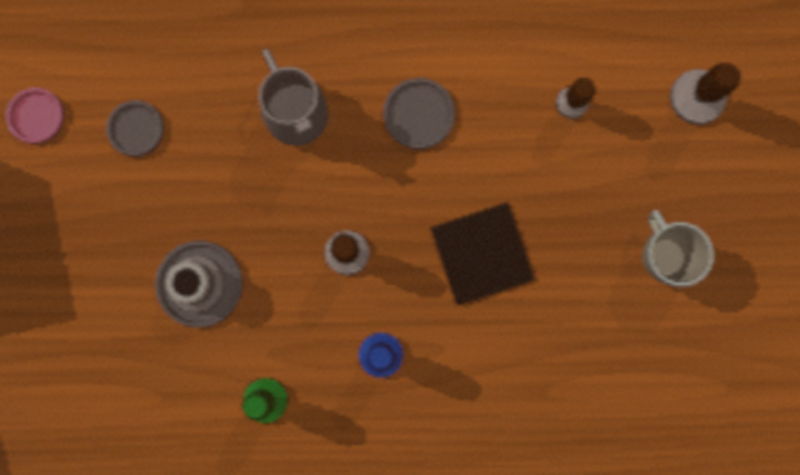

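Heights match the listed sizes, and the blue, green and pink items are distractors. Now precise axis fits.

```bash
cat >> h.py <<'E'
from scipy.optimize import least_squares
def cyl(X,c0,r,z0,z1):
    """fit vertical cylinder of known radius to side points in z band"""
    a=X.reshape(-1,3);a=a[np.isfinite(a[:,2])]
    a=a[(a[:,2]>z0)&(a[:,2]<z1)&(np.linalg.norm(a[:,:2]-c0,axis=1)<r+.02)]
    f=least_squares(lambda c:np.linalg.norm(a[:,:2]-c,axis=1)-r,c0,loss='soft_l1',f_scale=.002)
    return f.x,len(a)
def plane(f,uv,z):
    uv=np.asarray(uv,float).reshape(-1,2)
    d=np.c_[(uv[:,0]-f["cx"])/f["fx"],(uv[:,1]-f["cy"])/f["fy"],np.ones(len(uv))]@f["R"]
    o=-f["R"].T@f["t"];s=(z-o[2])/d[:,2]
    return (o+s[:,None]*d)[:,:2]
E
python3 - <<'E'
from h import *
np.set_printoptions(precision=4,suppress=True)
F={n:dict(np.load(f'pics/{n}0.npz')) for n in('top','scene')}
P={n:pts(F[n]) for n in F}
for k,c,r,a,b in(('lev',(.426,.235),.022,.02,.046),('L',(.613,-.289),.0155,.045,.079),('M',(.457,.080),.014,.04,.068),('S',(.61,-.158),.0125,.034,.058)):
    for n in F: print(k,n,*cyl(P[n],np.array(c),r,a,b), end=' ')
    print()
f=F['top'];hsv=cv2.cvtColor(f['image'],cv2.COLOR_RGB2HSV)
for k,(u,v),h in(('large',(180,224),.008),('med',(268,156),.008),('small',(155,162),.008),('mat',(293,212),.005)):
    m=np.zeros((384,512),np.uint8);w=26
    sub=hsv[v-w:v+w,u-w:u+w]
    if k=='mat': q=sub[...,2]<70
    else: q=(sub[...,1]<110)
    m[v-w:v+w,u-w:u+w]=q*255
    m=cv2.morphologyEx(m,cv2.MORPH_OPEN,np.ones((3,3)))
    cs,_=cv2.findContours(m,cv2.RETR_EXTERNAL,cv2.CHAIN_APPROX_NONE)
    cs=[c for c in cs if cv2.pointPolygonTest(c,(u,v),False)>=0]
    c=max(cs,key=cv2.contourArea);xy=plane(f,c,h)
    if k=='mat':
        print(k,cv2.minAreaRect((xy*1000).astype(np.float32)))
    else: print(k,circ(xy),cv2.minEnclosingCircle((xy*1000).astype(np.float32)))
E
```

```text
lev top [0.4258 0.2374] 33 lev scene [0.4257 0.2373] 149 
L top [ 0.6142 -0.295 ] 72 L scene [ 0.6145 -0.2948] 169 
M top [0.4559 0.08  ] 8 M scene [0.4555 0.0802] 90 
S top [ 0.6108 -0.1611] 33 S scene [ 0.6107 -0.1607] 90 
large (array([0.4255, 0.2348]), np.float64(0.04313506896469269)) ((425.6552734375, 234.88250732421875), 44.59050750732422)
med (array([0.6005, 0.0026]), np.float64(0.03590574029031224)) ((600.4275512695312, 2.8493080139160156), 37.38851547241211)
small (array([0.5906, 0.3023]), np.float64(0.028101723815330975)) ((590.6580200195312, 302.42291259765625), 29.180570602416992)
mat ((451.0038146972656, -60.2220573425293), (84.69963073730469, 84.4903793334961), 17.23929786682129)
```

Both cameras agree within 1 mm, and the diameters match the stated sizes. I'll move the leveller first.

```bash
cat > act.py <<'E'
from plant import robot
import numpy as np,cv2
pi=np.pi
def st(tag):
    s=robot.sense();print(tag,'t=%.2f'%s['t'],'tcp',np.round(s['tcp_pos'],4),'open %.3f'%s['opening'],'F',np.round(s['wrist_force'],1),flush=True);return s
def snap(n,name):
    f=robot.grab_frame(n);cv2.imwrite(f'pics/{name}.png',f['image'][:,:,::-1]);np.savez(f'pics/{name}.npz',**f);return f
HI=.22
def pick(xy,z,yaw,N=60):
    robot.grip(1.0)
    robot.goto([*xy,HI],[pi,0,yaw]); st('above')
    robot.move_straight([*xy,z],vel=.15)
    st('down'); robot.grip(0.0,N); st('gripped')
def lift(xy):
    robot.move_straight([*xy,HI],vel=.12); st('lifted')
def place(xy,z,yaw,op=.9):
    robot.goto([*xy,HI],[pi,0,yaw]); st('over')
    robot.move_straight([*xy,z+.03],vel=.15)
    hit=robot.move_straight([*xy,z-.003],vel=.03,contact_N=6); st('set %s'%hit)
def release(xy,op=.9):
    robot.grip(op); st('open')
    s=robot.sense()['tcp_pos'];robot.move_straight([s[0],s[1],HI],vel=.2)
E
python3 - <<'E'
from act import *
lev=(.4258,.2372)
for yaw in(-1.57,-.8,0,.6,1.57):
    r=[robot.inverse_kinematics([*p,z],[pi,0,yaw]) for p in(lev,(.451,-.060),(.6143,-.2949),(.4257,.235),(.4557,.08),(.6005,.0027),(.6107,-.1609),(.5906,.3023)) for z in(.04,.22)]
    print(yaw,[None if q is None else round(float(q[6]),2) for q in r])
pick(lev,.036,-.8,60); snap('scene','lev_g')
lift(lev); snap('wrist','lev_w')
E
```

```text
-1.57 [-2.61, -2.49, -1.7, -1.6, -1.22, -1.22, -2.6, -2.48, -2.14, -1.98, -1.8, -1.77, -1.47, -1.45, -2.41, -2.42]
-0.8 [-1.9, -1.73, -1.03, -0.85, -0.54, -0.51, -1.9, -1.72, -1.48, -1.23, -1.14, -1.08, -0.81, -0.73, -1.76, -1.79]
0 [-1.37, -0.97, -0.32, -0.08, 0.16, 0.22, -1.36, -0.97, -0.72, -0.46, -0.48, -0.33, -0.12, -0.0, -1.05, -1.03]
0.6 [-0.79, -0.39, 0.21, 0.5, 0.69, 0.77, -0.79, -0.38, -0.16, 0.11, 0.05, 0.23, 0.41, 0.54, -0.4, -0.45]
1.57 [0.14, 0.56, 1.11, 1.42, 1.54, 1.65, 0.15, 0.56, 0.76, 1.01, 0.98, 1.17, 1.31, 1.45, 0.55, 0.48]
above t=3.30 tcp [0.4264 0.2365 0.2199] open 0.999 F [ 0.7 -1.3 -1. ]
down t=4.67 tcp [0.4263 0.2376 0.0367] open 1.002 F [-0.3 -0.4 -0.1]
gripped t=5.17 tcp [0.4259 0.2376 0.0369] open 0.492 F [-1.5 -1.3  7.6]
lifted t=6.90 tcp [0.4254 0.2369 0.2193] open 0.496 F [-0.4 -1.1 -4.1]
```

View pics/lev_g.png

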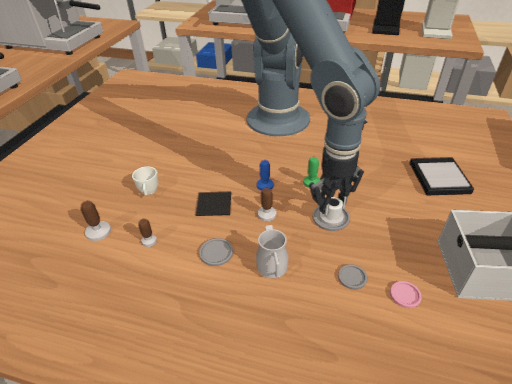

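View pics/lev_w.png

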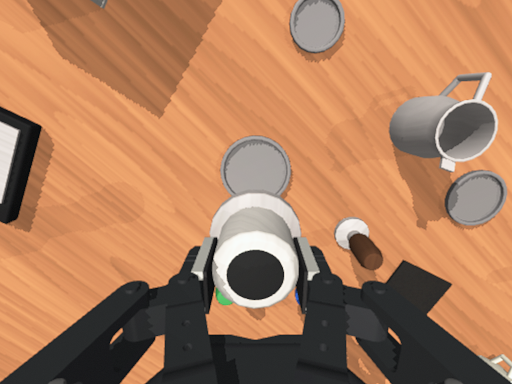

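The scene view showed the fingers on the leveller grip at about (333,205). The wrist view shows it held upright at (255,255), with the large rest empty at (256,168). Placing it on the mat.

```bash
python3 - <<'E'
from act import *
m=(.451,-.060)
place(m,.0385,-.8); release(m)
L=(.6143,-.2949)
pick(L,.052,-.8,60); snap('top','lev_done'); snap('scene','L_g')
from h import *
c,n=cyl(pts(dict(np.load('pics/L_g.npz'))),np.array(m),.022,.022,.048);print('lev',c,n)
lift(L); snap('wrist','L_w')
E
```

```text
over t=8.09 tcp [ 0.4513 -0.0586  0.2202] open 0.493 F [-0.5  0.2 -3. ]
set True t=10.16 tcp [ 0.4508 -0.06    0.0389] open 0.493 F [-1.5 -0.3  6. ]
open t=10.59 tcp [ 0.4496 -0.0602  0.0381] open 0.901 F [0.5 0.3 0.2]
above t=13.02 tcp [ 0.6143 -0.2927  0.2204] open 0.999 F [0.3 0.6 1.1]
down t=14.28 tcp [ 0.6151 -0.295   0.0532] open 1.005 F [-0.5  0.1  1. ]
gripped t=14.83 tcp [ 0.6142 -0.2947  0.0524] open 0.350 F [-1.5 -0.1  2.9]
lev [ 0.45193873 -0.06160479] 133
lifted t=16.48 tcp [ 0.6138 -0.2949  0.2189] open 0.349 F [ 0.3  0.7 -4.1]
```

View pics/L_g.png

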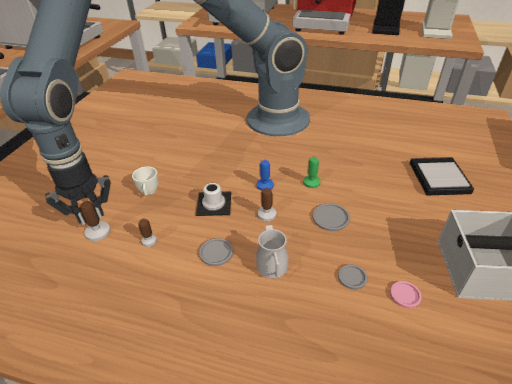

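View pics/L_w.png

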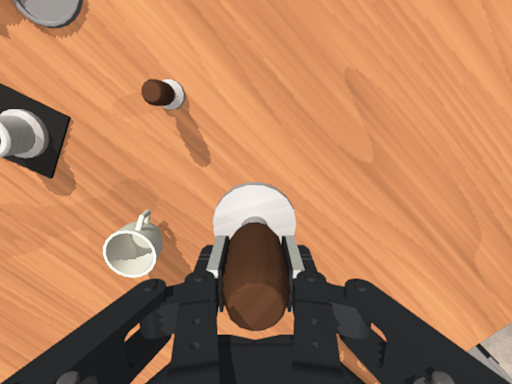

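The leveller is on the mat near (213,197), about 2 mm off centre. The large tamper is held upright. Next: place it, then take the medium one.

```bash
python3 - <<'E'
from act import *
from h import *
r=(.4257,.235)
place(r,.0555,-.8); release(r)
M=(.4557,.0801)
pick(M,.047,-.3,50); f=snap('scene','M_g')
print('L',cyl(pts(f),np.array(r),.0155,.048,.082))
lift(M); snap('wrist','M_w')
E
```

```text
over t=18.56 tcp [0.4267 0.2342 0.22  ] open 0.346 F [-0.5 -0.9 -4.5]
set True t=20.54 tcp [0.4255 0.235  0.0552] open 0.348 F [-1.  -0.4  4.9]
open t=21.06 tcp [0.4245 0.2339 0.0541] open 0.899 F [-0.  -0.1  0.2]
above t=23.07 tcp [0.4556 0.0808 0.2201] open 1.002 F [-0.4 -0.3 -0.2]
down t=24.37 tcp [0.4562 0.0804 0.0476] open 0.999 F [0.3 0.6 0.9]
gripped t=24.93 tcp [0.4557 0.0801 0.0472] open 0.314 F [-0.5 -0.2  3.7]
L (array([0.42618105, 0.23386967]), 145)
lifted t=26.57 tcp [0.4553 0.0799 0.2194] open 0.315 F [-0.2  0.7 -4. ]
```

View pics/M_g.png

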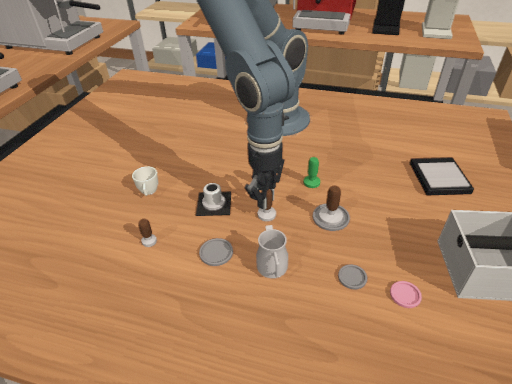

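View pics/M_w.png

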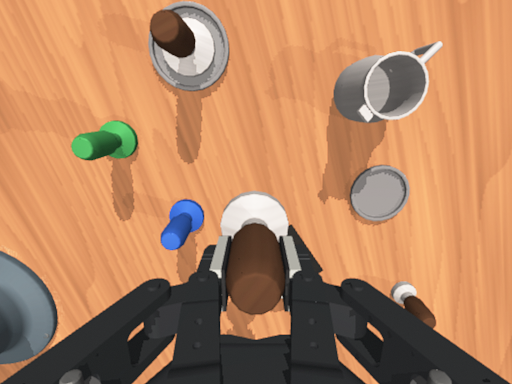

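The large tamper stands centred in its rest near (331,208), about 1 mm off. The medium is held; placing it, then the small one.

```bash
python3 - <<'E'
from act import *
from h import *
r=(.6005,.0027)
place(r,.0505,-.1); release(r,.75)
M=(.6107,-.1609)
pick(M,.039,-.1,40); f=snap('scene','S_g')
print('M',cyl(pts(f),np.array(r),.014,.043,.070))
lift(M); snap('wrist','S_w')
E
```

```text
over t=27.32 tcp [0.6004 0.0028 0.2191] open 0.317 F [-0.1  0.7 -2.7]
set True t=29.33 tcp [0.6002 0.0027 0.0503] open 0.315 F [-0.1 -0.3  4.6]
open t=29.78 tcp [0.5989 0.002  0.0487] open 0.750 F [-0.2 -0.6 -0.8]
above t=31.83 tcp [ 0.6105 -0.161   0.2199] open 0.997 F [-0.4  0.9  0. ]
down t=33.19 tcp [ 0.6115 -0.1609  0.0401] open 1.004 F [-0.2 -0.6  1.1]
gripped t=33.77 tcp [ 0.6108 -0.1609  0.0392] open 0.270 F [-0.7 -0.4  2.2]
M (array([0.60007856, 0.00302007]), 104)
lifted t=35.48 tcp [ 0.6103 -0.161   0.2191] open 0.280 F [-0.2  0.3 -2.1]
```

View pics/S_g.png

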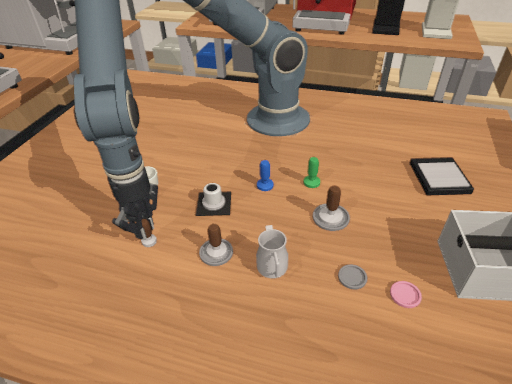

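View pics/S_w.png

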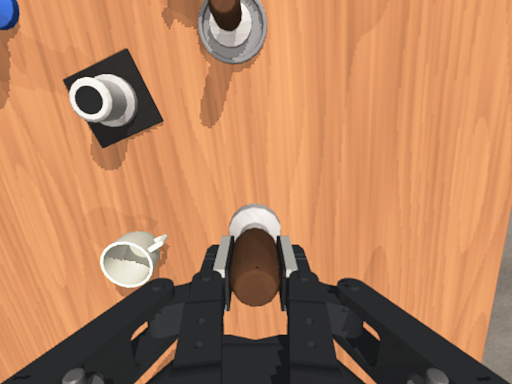

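The medium tamper stands in its rest near (215,245), and the small one is held upright. Placing the small one and then checking everything.

```bash
python3 - <<'E'
from act import *
from h import *
np.set_printoptions(precision=4,suppress=True)
r=(.5906,.3023)
place(r,.0425,-.1); release(r,.75)
robot.goto([.45,.45,.3],[pi,0,-.1]);st('away')
f=snap('scene','end');t=snap('top','end_top')
for nm,g in(('scene',f),('top',t)):
  X=pts(g)
  for k,c,rr,a,b,h in(('lev',(.451,-.06),.022,.022,.048,.055),('L',(.4257,.235),.0155,.048,.082,.095),('M',(.6005,.0027),.014,.043,.07,.083),('S',r,.0125,.037,.06,.071)):
    q=X.reshape(-1,3);q=q[np.linalg.norm(q[:,:2]-c,axis=1)<.03]
    m=(a+b)/2
    print(nm,k,'off mm',1000*(cyl(X,np.array(c),rr,a,b)[0]-c),'lo/hi tilt',1000*(cyl(X,np.array(c),rr,m,b)[0]-cyl(X,np.array(c),rr,a,m)[0]),'top',np.percentile(q[:,2],99),'exp',h)
d=np.nanmax
X=pts(t);X0=pts(dict(np.load('pics/top0.npz')))
for k,c,rr in(('jug',(.605,.133),.075),('cup',(.447,-.256),.07)):
  for Y in(X0,X):
    q=Y.reshape(-1,3);q=q[(np.linalg.norm(q[:,:2]-c,axis=1)<rr)&(q[:,2]>.03)];print(k,q.mean(0),len(q))
E
```

```text
over t=37.23 tcp [0.5918 0.3004 0.2196] open 0.283 F [ 0.5 -1.2 -1.5]
set True t=39.29 tcp [0.5904 0.3022 0.0422] open 0.281 F [-1.4  0.1  4.5]
open t=39.76 tcp [0.5897 0.3013 0.0407] open 0.751 F [0.4 0.2 0.8]
away t=41.68 tcp [0.452  0.4482 0.2986] open 0.749 F [-0.1 -1.1 -1.2]
scene lev off mm [ 0.8512 -1.7275] lo/hi tilt [-0.4126  0.0806] top 0.058229374036503606 exp 0.055
scene L off mm [ 0.4429 -1.0049] lo/hi tilt [0.1774 0.1432] top 0.09718923216997062 exp 0.095
scene M off mm [-0.1144  0.1886] lo/hi tilt [-0.2143  0.0927] top 0.08497576707106466 exp 0.083
scene S off mm [-0.3001  0.0859] lo/hi tilt [-0.1256 -0.0278] top 0.07292882009504727 exp 0.071
top lev off mm [ 0.6641 -1.9155] lo/hi tilt [0.4172 0.3234] top 0.057868548170821536 exp 0.055
top L off mm [ 0.2988 -0.8986] lo/hi tilt [0.4071 0.2629] top 0.6783677970593708 exp 0.095
top M off mm [-0.1806 -0.1083] lo/hi tilt [-0.1237  0.3465] top 0.08410608766025822 exp 0.083
top S off mm [-0.2668 -0.038 ] lo/hi tilt [ 0.0904 -0.1937] top 0.07216967972708471 exp 0.071
jug [0.5998 0.1308 0.0647] 393
jug [0.6002 0.1305 0.0646] 395
cup [ 0.4481 -0.254   0.0473] 279
cup [ 0.4481 -0.2536  0.0473] 282
```

View pics/end.png

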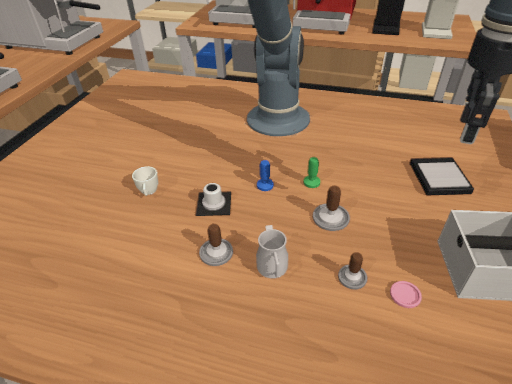

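The final view shows all four tools upright in place: leveller (213,197), large (332,205), medium (215,245), small (353,270). The gripper is clear at the upper right. Tops read 1–3 mm above nominal, the same bias as in the first pictures.

```bash
python3 - <<'E'
from plant import robot
robot.sleep(0.5);robot.close_job()
E
```

```text
the job is handed in; nothing more can be done
```

The job is handed in at about 42 s of the 96 s allowed. The levelling tool is on the mat, each tamper stands in its matching rest, and the gripper has let go and is clear of everything.

**Position:** in the final pictures from both fixed cameras, the leveller was about 2 mm from the mat centre. The large tamper was about 1 mm from its rest centre, and the medium and small ones under 0.5 mm.

**Upright:** none showed any measurable tilt.

**Height:** each was lowered until it touched down, at the height expected for its rest floor or the mat. Camera depth read the tops 1–3 mm higher than nominal, as it did for the same objects before anything moved, so I put that down to the sensor.

**One bad reading:** the top camera gave 0.68 m for the top of the large tamper. The arm was probably in that camera's view. The scene camera's reading for it was normal.

**Bystanders:** the jug and cup shifted less than 1 mm between the first and last pictures. The blue, green and pink look-alikes were not used.

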